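# Unlock the medicine drawer and hold it unlocked

## Robot

A 7-joint arm with a two-finger parallel gripper is mounted at the origin on a cart in front of the work surface, level with it; the furniture and walls round the work are solid. World frame = base frame: x ahead of the robot, y to its left, z up, the work surface at z = 0. Lengths are in m, angles in rad, forces in N, time in s.
With the tool pointing down it reaches from about 0.35 to 0.9 m from the base axis. Payload 8.1 kg.
Tool frame: the origin (TCP) lies on the centre line of the jaws, within the pads' length; the fingertips stand 17 mm ahead of it and the grasp point (between the pads) lies 2 mm behind it; z points along the fingers, y is the direction in which the jaws open and shut (so a half turn about z gives the same grasp; the last joint's range is limited). The gripper opens to 92 mm and grips with 3 to 60 N. Pads are 19 mm wide; open, the fingers measure 130 mm over their backs; the gripper's body (75 mm by 190 mm) begins 47 mm behind the grasp point.
Start: joints at [-1.324, 0.434, 0.025, 1.573, -0.012, 1.134, -0.075], TCP at [0.214, 0.587, 0.244] pointing down, gripper open.
Joint ranges: [-2.62, 2.62], [-0.44, 2.09], [-1.27, 1.32], [0.08, 2.57], [-1.32, 4.46], [0.12, 2], [-2.74, 2.74]. Speed limits (rad/s): [2.22, 2.22, 3.01, 3.01, 3.14, 3.14, 3.14].

## Interface

Orientations are given as a rotation vector (axis times angle).
In Python, from cell import arm gives the robot as it stands.
- The arm moves only by the shell command python3 -m creep 'ROWS' [FORCE]. ROWS is JSON, a list that holds one entry, the list of rows, each a list of 7 numbers: the shift along the world's x, y, z in cm, then the turn, a rotation vector about the world's x, y, z in degrees, then the opening, from -1 (shut) to 1 (fully open), so that 0 is half open. In form: [[[tx, ty, tz, ax, ay, az, jaw], ...]]. A call has 1 to 5 rows; each row is the pose to reach, as a shift and turn from the pose commanded when the call began; what a row does not reach only later rows make up. A row lasts 1/10 s, in which the tool goes at most 50 mm and 8.59 degrees, less where a joint would pass 70% of its speed; a pose out of reach is approached as far as the arm can. A call with a gripper value outside its range is refused whole. The fingers move at their own pace and stop on an object; FORCE is the grip in N (left out, the last holds). Time passes only in rows, so rows that repeat a pose let the fingers close. It gives the time, the measured TCP pose, the force and the opening at its end, in the units of the state.
- arm.observe(): the state, without advancing time (a new reading comes with each control period).
- arm.get_image(name): name is "scene" or "side" or "wrist"; returns the picture (400x640x3 uint8, red, green, blue); there is no depth.
- arm.camera_model(name): a dict with "vfov" (degrees; the focal length in pixels is half the picture's height over the tangent of half this angle, whatever the lens; pixels are square), "cx", "cy" (the principal point, pixels), "k1" (the pictures are not rectified: a ray, as slopes to the right and down, at radius r is drawn at 1 + k1 r^2 times it, then the intrinsics apply), "cam_to_world" (4x4, takes a point from camera to world coordinates); the wrist camera has in their place "T_tool_cam" (4x4, takes a point from camera to tool coordinates, whose origin is the TCP and whose axes are the flange's). Camera axes: x right, y down, z forward; pixel columns grow to the right and rows downward; lengths in m; the calibration is good to about 2 mm. A picture is of the moment at which its call begins: read the wrist's pose just before it. camera_model takes no time and is no camera call.
- arm.sign_off(): hands the job in, once; it reports no verdict.
The state is a dict: "clock": time; "joints": joint angles; "dq": joint speeds; "joint_efforts": joint torques, N m; "position": TCP position; "ee_rot": TCP orientation; "force": force on the tool from outside, world axes, zero at the start; "ft_torque": the same for the moment, N m; "width": opening from 0.0 (shut) to 1.0 (fully open).
Only numpy, scipy, OpenCV 4.12 (cv2) and the standard library are available. Lean on these libraries where they do the work, as an engineer would, in place of code of your own. Each camera call takes 0.05 s, during which the arm holds its last target.

## Task

Press the spring ejector on the wooden key dock so that the key comes up out of its pocket, then take the key and push it fully home in the lock on top of the grey medicine box, wiggling it where a wafer sticks. Turn it clockwise a quarter turn, to its stop, so that the drawer springs open, and finish while still gripping the key and holding it turned: the lock springs back when let go, and its square bolt must stay up so that I can take out a medicine and push the drawer shut again. Leave the other things on the worktop where they stand.

Things in the scene. Friction and masses are not known exactly. Their poses are not given: they have to be found in the camera images.
- medicine_box: Grey sheet-steel box, fixed on the worktop, 150 x 160 x 105 mm (its x, y, z). Origin: centre of its underside. Its -x side is the front with the drawer; the round lock sits in its top, 40 mm in front of the origin, on the middle line.
- keyway (a point): Mouth of the keyway: middle of the lock plug's round steel face (25 mm across), 110 mm above the worktop. The slot is 13 x 5 mm, long side along its x axis (the box's x while not turned), 34 mm deep, mouth bevelled 1.8 mm. Sticky wafers bear on the blade's narrow edges at 10 and 21 mm depth: pushed straight they need 10 to 30 N, but rocking the key 1 to 2 mm to and fro along x while pushing lightly frees them.
- lock_plug (a joint): Turn of the lock plug (rad): 0 at rest, grows clockwise seen from above, stop at 1.5. The wafers block it until the key is fully in. A return spring pulls it back with 0.03 to 0.1 Nm; from about 1.1 on the bolt is clear of the drawer. The blade has some 0.15 rad of play in the slot, so the hand turns a little farther (about 1.7) than the plug.
- medicine_drawer (a joint): Slide of the drawer (m): about 0 shut, 0.05 open. A damped spring drives it out towards the box's -x within 2 s once the bolt is up.
- key_dock: Wooden block, fixed on the worktop, 48 x 100 x 74 mm (its x, y, z). Origin: centre of its underside. In its top, the steel-lipped key pocket at y = -22 mm and the round ejector button at y = +24 mm.
- ejector_top (a point): Middle of the top of the ejector, a round steel plunger 21 mm across that stands 16.5 mm above the block (90.5 mm above the worktop); its axes are the dock's. Pushed down it lifts the key twice as far; it springs up again when released while the key stays up, held by clips.
- key_ejector (a joint): Travel of the ejector (m): 0 up, 0.012 fully down. It takes 2 N at first and 7 to 10 N at the bottom; fully down the key has come up 24 mm.
- pocket (a point): Middle of the pocket's mouth, in the plane of the dock's top, 74 mm above the worktop; axes are the dock's. The pocket is 32 x 13 mm, so fingers cannot reach into it.
- key_bow (a point): Centre of the bow (black plastic head) of the key: 9 mm thick (its x) x 28 mm wide (its y) x 32 mm high (its z). The key stands blade down, its top flush with the dock at first; pushed out, the bow's top 24 mm stand free. Spring clips resist drawing it out with 1 to 2 N. Mass about 30 g. Its axes are the dock's at first.
- key_tip (a point): Tip of the steel blade, 48 mm below the bow's centre. The blade starts at the bow's underside and is 32 mm long, 11 mm wide (along the key's y) and 3.6 mm thick (x); the last 5 mm taper to 2 mm. It fits the lock either way round; fully home, the bow's underside rests on the plug's face (bow centre 16 mm above it).
- spice_1: Spice jar with red cap, green label, 45 mm across, 106 mm tall; bystander, not to be moved. Origin: centre of its underside.
- spice_0: Spice jar with red cap, pale label, 45 mm across, 106 mm tall; bystander, not to be moved. Origin: centre of its underside.
- coffee_jar: Glass coffee jar with grey lid, 64 mm across, 110 mm tall; bystander, not to be moved. Origin: centre of its underside.
- soy_dispenser: Small clear dispenser with red cap, 62 mm across, 100 mm tall; bystander, not to be moved. Origin: centre of its underside.
- lemon: Lemon, 78 x 55 x 56 mm; bystander, not to be moved. Origin: centre of its underside.
- yoghurt_cup: Yoghurt cup, 72 mm across, 71 mm tall; bystander, not to be moved. Origin: centre of its underside.

How it is judged:
By the outcome, as a careful person would: the job done as asked, in the order asked, and still so for the second after the job is handed in, while the arm keeps its last pose, push and grip.
It also fails if it takes over 64 s, if anything falls off the work surface, if the arm or the gripper's body presses on something with over 40 N, if the wrist force passes 120 N, or if a joint passes its speed limit or range.

## Working session

There is one attempt and no reset: what is moved stays moved. The work goes in short steps, Python scripts to look and compute and a shell command to move; the robot and the scene stay as the last step left them, time stands still between calls to the robot, and variables do not carry over. Pictures are saved under pics/ and viewed, and the job is handed in when it is done.

```bash
ls; mkdir -p pics; python3 - <<'E'
from cell import arm
import cv2
print(arm.observe())
for n in ("scene","side","wrist"):
    m=arm.camera_model(n); print(n,m)
    if n!="x":
        cv2.imwrite(f"pics/{n}0.png",arm.get_image(n)[:,:,::-1])
E
```

```text
pics
{'clock': 0.0, 'joints': array([-1.32361577,  0.4352099 ,  0.02494372,  1.5740788 , -0.01162352,
        1.13394065, -0.075111  ]), 'dq': array([-0.00085036,  0.00064562, -0.0003131 , -0.00200135,  0.00171294,
        0.00115503,  0.00065887]), 'joint_efforts': array([-1.53021683e-04, -6.67851806e+01,  9.85024497e-01, -3.14458108e+01,
       -6.04467024e-02,  4.28903732e-02,  1.60322002e-04]), 'position': array([0.21405218, 0.58671563, 0.24295978]), 'ee_rot': array([-5.46708862e-01, -3.09349597e+00,  2.33016146e-03]), 'force': array([ 0.54033444,  0.0201624 , -0.60272487]), 'ft_torque': array([-0.00290644,  0.04329518, -0.01333022]), 'width': 0.9979509159596959}
scene {'vfov': 50.60426602743762, 'cx': 310.16932216553903, 'cy': 200.2301649386939, 'k1': -0.0555315573771028, 'cam_to_world': array([[ 0.89770336, -0.33443519,  0.28684803,  0.16840144],
       [-0.44058919, -0.68601649,  0.5790186 , -0.77340548],
       [ 0.00313828, -0.64616908, -0.76318783,  1.15561666],
       [ 0.        ,  0.        ,  0.        ,  1.        ]])}
side {'vfov': 56.38522682530109, 'cx': 322.7954570135619, 'cy': 201.40045867184594, 'k1': -0.02909410034533249, 'cam_to_world': array([[-0.99462337, -0.04940785,  0.09101219,  0.4789179 ],
       [-0.10267515,  0.58502978, -0.80448615,  0.88614676],
       [-0.01349691, -0.80950541, -0.58695725,  0.71315951],
       [ 0.        ,  0.        ,  0.        ,  1.        ]])}
wrist {'vfov': 68.38229169873108, 'cx': 321.02844924881737, 'cy': 197.01516580138133, 'k1': -0.05103848712371687, 'T_tool_cam': array([[-4.14712570e-04, -9.68910958e-01, -2.47409345e-01,
         6.60507478e-02],
       [ 9.99999878e-01, -3.35453897e-04, -3.62506772e-04,
        -1.39363503e-03],
       [ 2.68242355e-04, -2.47409465e-01,  9.68910979e-01,
        -1.41801915e-01],
       [ 0.00000000e+00,  0.00000000e+00,  0.00000000e+00,
         1.00000000e+00]])}
```

View pics/scene0.png

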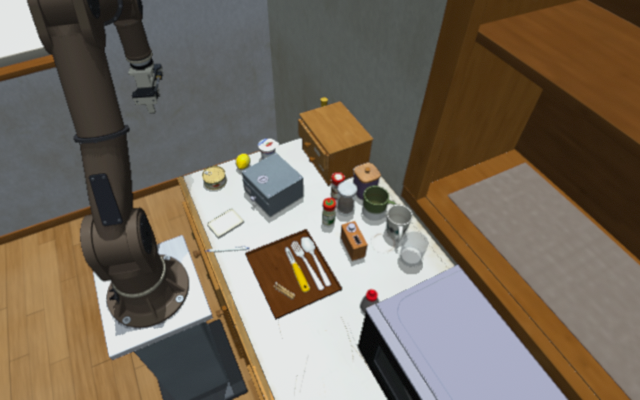

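View pics/side0.png

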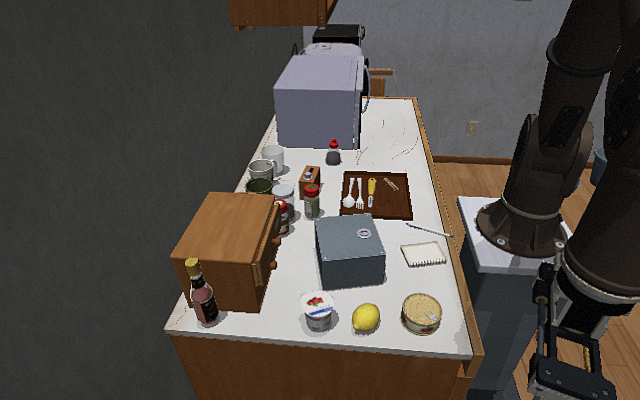

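View pics/wrist0.png

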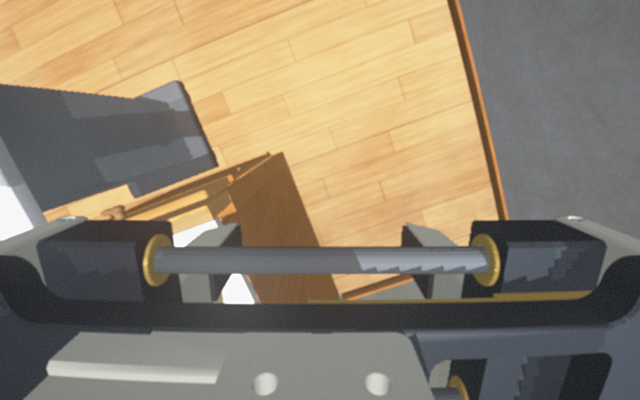

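The scene picture shows the dock near (353,240), with the box near (272,185). In the side view the dock is near (310,183) and the lock near (364,233). I'll zoom in on these.

```bash
cat > h.py <<'E'
import numpy as np,cv2
from scipy.spatial.transform import Rotation as R
from cell import arm
def K(m):
    f=200/np.tan(np.radians(m['vfov'])/2); return f
def T(name,st=None):
    m=arm.camera_model(name)
    if name!='wrist': return m,m['cam_to_world']
    st=st or arm.observe(); A=np.eye(4);A[:3,:3]=R.from_rotvec(st['ee_rot']).as_matrix();A[:3,3]=st['position']
    return m,A@m['T_tool_cam']
def ray(name,u,v,st=None):
    m,M=T(name,st);f=K(m);d=np.array([(u-m['cx'])/f,(v-m['cy'])/f]);x=d.copy()
    for _ in range(20): x=d/(1+m['k1']*(x@x))
    r=M[:3,:3]@np.array([x[0],x[1],1]);return M[:3,3],r/np.linalg.norm(r)
def onz(name,u,v,z,st=None):
    o,r=ray(name,u,v,st);return o+r*(z-o[2])/r[2]
def tri(a,b):
    # a,b = (o,r) pairs
    A=np.zeros((3,3));y=np.zeros(3)
    for o,r in (a,b):
        P=np.eye(3)-np.outer(r,r);A+=P;y+=P@o
    p=np.linalg.solve(A,y);return p,[np.linalg.norm((np.eye(3)-np.outer(r,r))@(p-o)) for o,r in(a,b)]
def proj(name,p,st=None):
    m,M=T(name,st);f=K(m);q=np.linalg.inv(M)@np.append(p,1);x=q[:2]/q[2];x=x*(1+m['k1']*(x@x));return np.array([m['cx'],m['cy']])+f*x
E
python3 - <<'E'
import cv2
a=cv2.imread('pics/scene0.png')[140:270,180:400]; b=cv2.imread('pics/side0.png')[150:290,280:440]
cv2.imwrite('pics/c1.png',cv2.resize(a,None,fx=3.6,fy=3.6,interpolation=cv2.INTER_CUBIC))
cv2.imwrite('pics/c2.png',cv2.resize(b,None,fx=4,fy=4,interpolation=cv2.INTER_CUBIC))
E
```

```text
(no output)
```

View pics/c1.png

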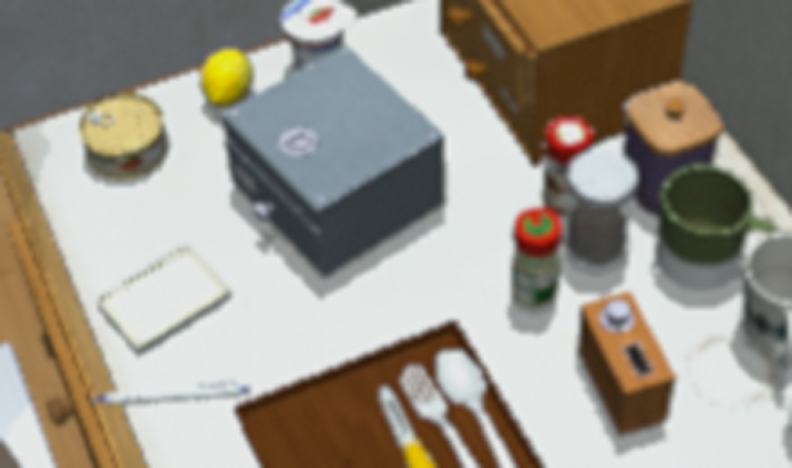

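View pics/c2.png

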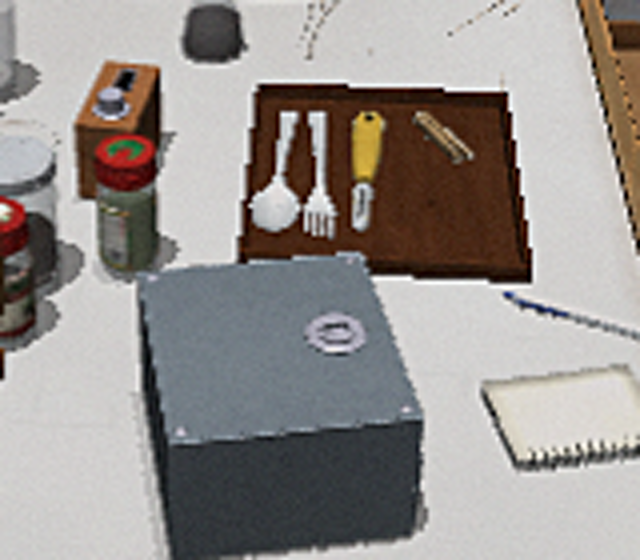

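```bash
python3 - <<'E'
from h import *
S=lambda u,v:(180+u/3.6,140+v/3.6); D=lambda u,v:(280+u/4,150+v/4)
np.set_printoptions(precision=4,suppress=True)
for n,s,d,z in [('ej',(617,310),(110,93),.0905),('pocket',(638,358),(124,79),.074),('lock',(297,142),(335,333),.110),
  ('c1',(345,50),(172,442),.105),('c2',(440,135),(140,275),.105),('c3',(318,207),(368,258),.105),('c4',(225,117),(420,412),.105)]:
    print(n,onz('scene',*S(*s),z),onz('side',*D(*d),z),tri(ray('scene',*S(*s)),ray('side',*D(*d))))
for n,s in [('jar1',(538,232)),('coffee',(603,170)),('jar0',(568,130))]: print(n,onz('scene',*S(*s),.106))
for p in [(582,303),(622,291),(672,375),(630,390)]: print('dock',onz('scene',*S(*p),.074))
E
```

```text
ej [ 0.6382 -0.1176  0.0905] [ 0.6396 -0.1148  0.0905] (array([ 0.6394, -0.1167,  0.0891]), [np.float64(0.0005413325329246232), np.float64(0.0005413325329246942)])
pocket [ 0.6361 -0.1604  0.074 ] [ 0.6352 -0.1641  0.074 ] (array([ 0.6351, -0.1614,  0.0757]), [np.float64(0.00024586797620996517), np.float64(0.00024586797621001857)])
lock [0.4571 0.1731 0.11  ] [0.4583 0.1837 0.11  ] (array([0.4583, 0.1778, 0.1049]), [np.float64(0.00018314753588393606), np.float64(0.00018314753588393804)])
c1 [0.5485 0.2733 0.105 ] [0.5492 0.2809 0.105 ] (array([0.5498, 0.2771, 0.1012]), [np.float64(0.00013880865286828477), np.float64(0.0001388086528679829)])
c2 [0.5837 0.1267 0.105 ] [0.5856 0.1311 0.105 ] (array([0.5853, 0.1287, 0.1028]), [np.float64(0.0006939197630728726), np.float64(0.0006939197630728039)])
c3 [0.4454 0.0942 0.105 ] [0.4376 0.1003 0.105 ] (array([0.4416, 0.0961, 0.1029]), [np.float64(0.00429615428226672), np.float64(0.004296154282266616)])
c4 [0.4087 0.2384 0.105 ] [0.4079 0.2439 0.105 ] (array([0.4084, 0.241 , 0.1024]), [np.float64(0.0008522725870333685), np.float64(0.0008522725870332956)])
jar1 [ 0.6109 -0.0203  0.106 ]
coffee [0.7001 0.0194 0.106 ]
jar0 [0.6953 0.0785 0.106 ]
dock [ 0.6213 -0.087   0.074 ]
dock [ 0.66  -0.091  0.074]
dock [ 0.6534 -0.1886  0.074 ]
dock [ 0.6133 -0.1861  0.074 ]
```

The dock is yawed about -5° and the box about 14.5°. The ejector is near (0.639,-0.116), the pocket near (0.636,-0.162) and the lock near (0.458,0.178). I'll move towards the dock with the jaws shut and the jaw axis along the dock's x.

```bash
python3 -m creep '[[[2,-4,0,0,0,-4,-1],[4.2,-8.4,0,0,0,-8,-1],[6.4,-12.6,0,0,0,-12,-1],[8.5,-16.8,0,0,0,-15,-1],[10.6,-21,0,0,0,-19,-1]]]'
python3 -m creep '[[[2.1,-4.2,0,0,0,-4,-1],[4.2,-8.4,0,0,0,-8,-1],[6.4,-12.6,0,0,0,-12,-1],[8.5,-16.8,0,0,0,-15,-1],[10.6,-21,0,0,0,-19,-1]]]'
python3 -m creep '[[[2.1,-4.2,0,0,0,-4,-1],[4.2,-8.4,0,0,0,-8,-1],[6.4,-12.6,0,0,0,-12,-1],[8.5,-16.8,0,0,0,-15,-1],[10.6,-21,0,0,0,-19,-1]]]'
python3 -m creep '[[[2.1,-4.2,0,0,0,-4,-1],[4.2,-8.4,0,0,0,-8,-1],[6.4,-12.6,0,0,0,-12,-1],[8.5,-16.8,0,0,0,-15,-1],[10.6,-21,0,0,0,-19,-1]]]'
```

```text
clock: 0.65
position: [0.3207, 0.3752, 0.2436]
ee_rot: [-1.053, -2.96, 0.0]
force: [0.2, 0.6, -0.1]
width: 0.616
clock: 1.15
position: [0.4266, 0.1653, 0.2439]
ee_rot: [1.527, 2.745, 0.001]
force: [0.9, 0.4, 0.1]
width: 0.176
clock: 1.65
position: [0.5327, -0.0445, 0.2438]
ee_rot: [1.959, 2.456, 0.0]
force: [1.3, 0.6, 0.9]
width: 0.006
clock: 2.15
position: [0.6389, -0.2543, 0.2433]
ee_rot: [-2.337, -2.099, 0.0]
force: [-0.3, -0.6, 0.9]
width: 0.003
```

```bash
python3 - <<'E'
from h import *
st=arm.observe();print(st['position'],st['ee_rot'],st['joints'])
cv2.imwrite('pics/w1.png',arm.get_image('wrist')[:,:,::-1])
for p in [(.639,-.116,.0905),(.636,-.162,.074)]: print(proj('wrist',np.array(p),st))
E
```

```text
[ 0.6388616  -0.25430369  0.24333102] [-2.33678835e+00 -2.09899234e+00  2.60651552e-05] [-0.07132231  0.59178908  0.6286446   1.43617617 -0.35582357  1.22892505
  0.48860566]
[305.39798348  41.56483875]
[308.66144708  95.0026599 ]
```

View pics/w1.png

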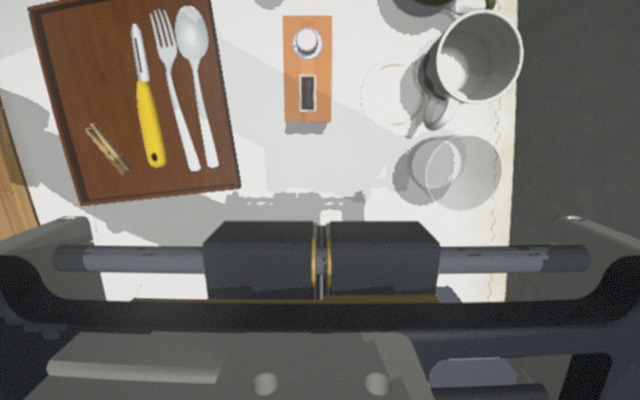

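The wrist view shows the dock: ejector top near (306,40), pocket rim centre near (308,93). I'll measure both more precisely.

```bash
python3 - <<'E'
from h import *
np.set_printoptions(precision=4,suppress=True)
im=cv2.imread('pics/w1.png');st=arm.observe()
hsv=cv2.cvtColor(im,cv2.COLOR_BGR2HSV)
mask=cv2.inRange(hsv,(5,110,120),(20,255,255));mask[:, :270]=0;mask[:,345:]=0;mask[140:]=0
c=max(cv2.findContours(mask,0,2)[0],key=cv2.contourArea);print(cv2.boundingRect(c),cv2.boxPoints(cv2.minAreaRect(c)))
g=cv2.cvtColor(im,cv2.COLOR_BGR2GRAY)
roi=(g[65:120,290:325]<90).astype(np.uint8)
n,l,s,ce=cv2.connectedComponentsWithStats(roi);i=1+np.argmax(s[1:,4]);print('pocketdark',ce[i]+[290,65],s[i])
pd=ce[i]+[290,65]
print('pocket',onz('wrist',*pd,.074,st))
cv2.imwrite('pics/w1z.png',cv2.resize(im[0:135,270:345],None,fx=4.4,fy=4.4,interpolation=cv2.INTER_CUBIC))
for p in [(284,15.5),(331,15.5),(330.5,122),(285.5,122)]: print(onz('wrist',*p,.074,st))
E
```

```text
(284, 16, 47, 106) [[284. 121.]
 [284.  16.]
 [330.  16.]
 [330. 121.]]
pocketdark [306.8829  93.6351] [ 12  13  11  31 222]
pocket [ 0.6359 -0.1698  0.074 ]
[ 0.6234 -0.0958  0.074 ]
[ 0.6679 -0.1013  0.074 ]
[ 0.6563 -0.2003  0.074 ]
[ 0.6106 -0.1948  0.074 ]
```

View pics/w1z.png

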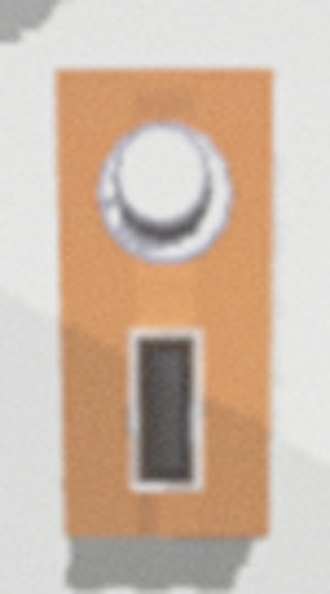

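```bash
python3 - <<'E'
from h import *
np.set_printoptions(precision=4,suppress=True)
st=arm.observe();print(st['clock'],st['position'],st['ee_rot'],st['dq'])
p=onz('wrist',308,93.2,.074,st);print(p,proj('wrist',p,st))
E
```

```text
2.2 [ 0.6393 -0.2625  0.2427] [ 2.3457  2.0837 -0.0064] [-0.0508 -0.0728  0.0008  0.1459  0.0715 -0.0443  0.0032]
[ 0.6371 -0.1695  0.074 ] [308.   93.2]
```

```bash
python3 -m creep '[[[0,0,0,0,0,0,-1],[0,0,0,0,0,0,-1],[0,0,0,0,0,0,-1]]]'; python3 - <<'E'
from h import *
np.set_printoptions(precision=4,suppress=True)
st=arm.observe();print(st['clock'],st['position'],st['ee_rot'],abs(st['dq']).max())
im=arm.get_image('wrist')[:,:,::-1].copy();cv2.imwrite('pics/w2.png',im)
hsv=cv2.cvtColor(im,cv2.COLOR_BGR2HSV)
mask=cv2.inRange(hsv,(5,110,120),(20,255,255));mask[:, :270]=0;mask[:,345:]=0;mask[150:]=0
c=max(cv2.findContours(mask,0,2)[0],key=cv2.contourArea);h=cv2.convexHull(c)
q=cv2.approxPolyDP(h,4,True)[:,0];print(q)
P=np.array([onz('wrist',*x,.074,st) for x in q]);print(P,P.mean(0))
cv2.imwrite('pics/w2z.png',cv2.resize(im[0:135,270:345],None,fx=4.4,fy=4.4,interpolation=cv2.INTER_CUBIC))
E
```

```text
clock: 2.5
position: [0.6382, -0.251, 0.2436]
ee_rot: [-2.332, -2.103, -0.001]
force: [0.2, 0.3, -0.3]
width: 0.006
2.5 [ 0.6382 -0.251   0.2436] [-2.3325 -2.103  -0.0013] 0.008552592611509738
[[331  20]
 [330 123]
 [287 123]
 [285  21]]
[[ 0.6642 -0.0915  0.074 ]
 [ 0.6538 -0.1882  0.074 ]
 [ 0.6097 -0.1836  0.074 ]
 [ 0.62   -0.0877  0.074 ]] [ 0.6369 -0.1378  0.074 ]
```

View pics/w2z.png

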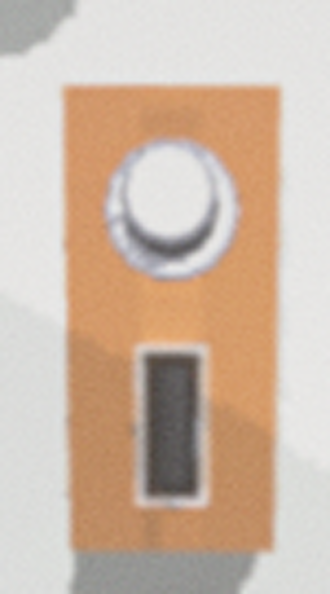

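```bash
python3 - <<'E'
from h import *
np.set_printoptions(precision=4,suppress=True)
st=dict(position=np.array([0.6382,-0.251,0.2436]),ee_rot=np.array([-2.3325,-2.103,-.0013]))
e=onz('wrist',308,43.2,.0905,st);p=onz('wrist',309.1,96.6,.074,st);print(e,p,np.degrees(np.arctan2(*(e-p)[:2])))
print(R.from_rotvec(st['ee_rot']).as_matrix(), arm.observe()['position'])
E
```

```text
[ 0.6401 -0.1141  0.0905] [ 0.6353 -0.1601  0.074 ] 5.947540157256981
[[ 0.1032  0.9947 -0.0001]
 [ 0.9947 -0.1032  0.0013]
 [ 0.0013 -0.0002 -1.    ]] [ 0.6383 -0.251   0.2439]
```

```bash
python3 -m creep '[[[0.1,4.5,-2,0,0,0,-1],[0.1,9,-6,0,0,0,-1],[0.2,13.6,-10,0,0,0,-1],[0.2,13.6,-12,0,0,0,-1],[0.2,13.6,-12,0,0,0,-1]]]'
python3 -m creep '[[[0,0,0,0,0,0,-1],[0,0,-0.8,0,0,0,-1],[0,0,-1.4,0,0,0,-1],[0,0,-2.0,0,0,0,-1],[0,0,-2.0,0,0,0,-1]]]' 20
```

```text
clock: 3.05
position: [0.6378, -0.1102, 0.1197]
ee_rot: [-2.322, -2.104, 0.004]
force: [-1.2, 1.4, -0.2]
width: 0.004
clock: 3.55
position: [0.6406, -0.1184, 0.1039]
ee_rot: [2.336, 2.098, 0.0]
force: [0.4, -1.4, 2.9]
width: 0.003
```

```bash
python3 -m creep '[[[0,0.1,-0.3,0,0,0,-1],[0,0.1,-0.6,0,0,0,-1],[0,0.1,-0.8,0,0,0,-1],[0,0.1,-0.9,0,0,0,-1],[0,0.1,-0.9,0,0,0,-1]]]'
python3 -m creep '[[[0,0,-0.1,0,0,0,-1],[0,0,-0.2,0,0,0,-1],[0,0,-0.2,0,0,0,-1]]]'
```

```text
clock: 4.05
position: [0.6407, -0.1176, 0.0959]
ee_rot: [2.335, 2.098, 0.0]
force: [-0.4, -4.4, 7.1]
width: 0.008
clock: 4.35
position: [0.6409, -0.1176, 0.0955]
ee_rot: [2.335, 2.098, 0.002]
force: [-6.5, -2.0, 23.5]
width: 0.005
```

The ejector is at its stop (23 N). I'll lift off, then look.

```bash
python3 -m creep '[[[0,0,1,0,0,0,-1],[0,0,4,0,0,0,-1],[0,-4,8,0,0,0,-0.4],[0,-8,12,0,0,0,-0.4],[0,-11.5,12.5,0,0,0,-0.4]]]' 20
python3 -m creep '[[[0,0,0,0,0,0,-0.4],[0,0,0,0,0,0,-0.4],[0,0,0,0,0,0,-0.4],[0,0,0,0,0,0,-0.4]]]'
python3 - <<'E'
from h import *
np.set_printoptions(precision=4,suppress=True)
st=arm.observe();print(st['clock'],st['position'],st['ee_rot'],abs(st['dq']).max())
im=arm.get_image('wrist')[:,:,::-1].copy();cv2.imwrite('pics/w3.png',im)
cv2.imwrite('pics/w3z.png',cv2.resize(im[0:200,250:380],None,fx=3,fy=3,interpolation=cv2.INTER_CUBIC))
np.save('st3.npy',np.r_[st['position'],st['ee_rot']])
E
```

```text
clock: 4.85
position: [0.6417, -0.2307, 0.2214]
ee_rot: [2.33, 2.103, 0.005]
force: [0.7, 0.7, -0.2]
width: 0.218
clock: 5.25
position: [0.6403, -0.2287, 0.2168]
ee_rot: [-2.332, -2.102, 0.0]
force: [-0.3, 0.2, -0.0]
width: 0.298
5.25 [ 0.6403 -0.2287  0.2168] [-2.3316 -2.1025  0.0001] 0.005688210972631871
```

View pics/w3z.png

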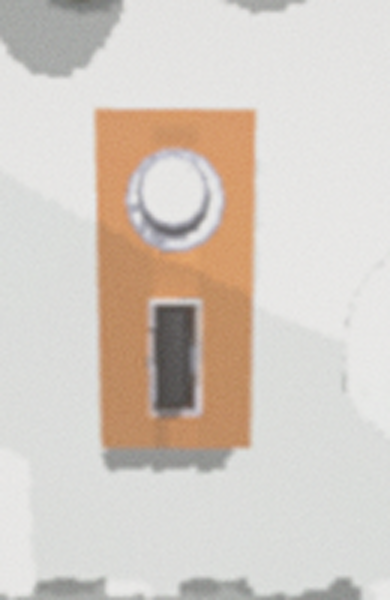

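```bash
python3 - <<'E'
from h import *
a=arm.get_image('scene')[:,:,::-1];b=arm.get_image('side')[:,:,::-1]
cv2.imwrite('pics/s4.png',a);cv2.imwrite('pics/d4.png',b)
A=cv2.resize(a[215:265,330:380],(400,400),interpolation=2);B=cv2.resize(b[155:205,290:340],(400,400),interpolation=2)
cv2.imwrite('pics/z4.png',np.hstack([A,B]))
E
```

```text
(no output)
```

View pics/z4.png

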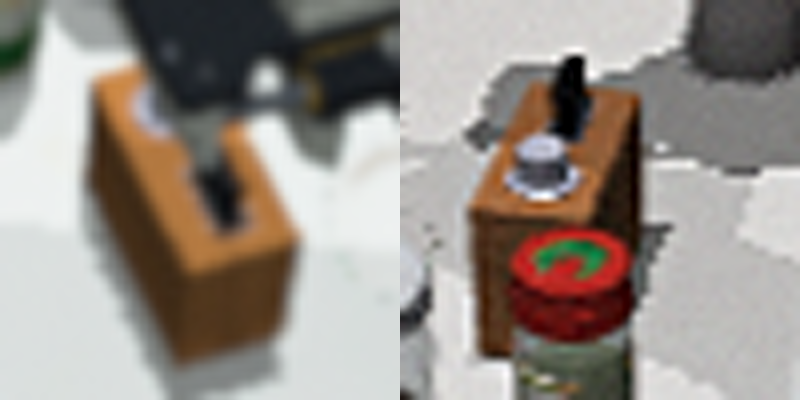

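```bash
python3 - <<'E'
from h import *
for z in (.074,.086,.098):
  for s in (-.014,.014): print(z,s,proj('side',np.array([.6355+.107*s,-.161+.994*s,z])), (proj('side',np.array([.6355+.107*s,-.161+.994*s,z]))-[290,155])*8+[400,0])
s=np.load('st3.npy');st=dict(position=s[:3],ee_rot=s[3:])
print(onz('wrist',250+175/3,357/3,.098,st),onz('wrist',250+175/3,357/3,.074,st),onz('wrist',250+173/3,193/3,.0905,st))
E
```

```text
0.074 -0.014 [311.78731063 168.08304599] [574.29848503 104.66436794]
0.074 0.014 [309.80353936 172.40812811] [558.42831488 139.26502489]
0.086 -0.014 [311.67619778 164.96280872] [573.40958227  79.7024698 ]
0.086 0.014 [309.67890347 169.25560028] [557.43122778 114.04480224]
0.098 -0.014 [311.56386824 161.80725796] [572.51094594  54.45806366]
0.098 0.014 [309.55287917 166.06668235] [556.42303332  88.53345878]
[ 0.63602922 -0.16043332  0.098     ] [ 0.6350362 -0.1600523  0.074    ] [ 0.64026229 -0.11510403  0.0905    ]
```

The side view shows the black bow standing up, its top about 97 mm high. I'll go over it and down.

```bash
python3 -m creep '[[[-0.2,2.5,-2,0,0,0,-0.3],[-0.4,5,-5,0,0,0,-0.3],[-0.4,6.8,-8,0,0,0,-0.3],[-0.4,6.8,-9,0,0,0,-0.3],[-0.4,6.8,-9,0,0,0,-0.3]]]'
python3 -m creep '[[[0,0,0,0,0,-0.3,-0.3],[0,0,0,0,0,-0.3,-0.3],[0,0,0,0,0,-0.3,-0.3],[0,0,0,0,0,-0.3,-0.3]]]'; python3 - <<'E'
from h import *
a=arm.get_image('scene')[:,:,::-1];b=arm.get_image('side')[:,:,::-1]
A=cv2.resize(a[200:270,310:380],(400,400),interpolation=2);B=cv2.resize(b[140:210,275:345],(400,400),interpolation=2)
cv2.imwrite('pics/z5.png',np.hstack([A,B]))
print(arm.observe()['position'])
E
```

```text
clock: 5.9
position: [0.6354, -0.1623, 0.1264]
ee_rot: [-2.333, -2.101, 0.003]
force: [-0.9, 0.5, 0.2]
width: 0.353
clock: 6.3
position: [0.6365, -0.1636, 0.1286]
ee_rot: [2.341, 2.094, 0.001]
force: [0.2, 0.3, 0.8]
width: 0.354
[ 0.63637544 -0.16315119  0.12819419]
```

View pics/z5.png

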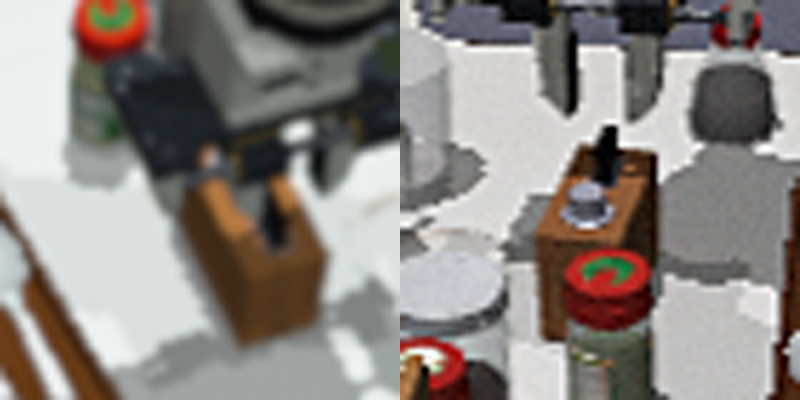

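The fingers straddle the bow. Going down and closing.

```bash
python3 -m creep '[[[0,0.2,-1,0,0,0,-0.3],[0,0.2,-2,0,0,0,-0.3],[0,0.2,-3,0,0,0,-0.3],[0,0.2,-3.4,0,0,0,-0.3],[0,0.2,-3.4,0,0,0,-0.3]]]' 20
python3 -m creep '[[[0,0,0,0,0,0,-0.3],[0,0,0,0,0,0,-0.3],[0,0,0,0,0,0,-0.3]]]' 20
```

```text
clock: 6.9
position: [0.6357, -0.1608, 0.0926]
ee_rot: [-2.34, -2.094, 0.002]
force: [-0.6, 0.4, -0.5]
width: 0.347
clock: 7.2
position: [0.6364, -0.161, 0.0941]
ee_rot: [2.341, 2.095, 0.001]
force: [-0.4, 0.3, 0.4]
width: 0.353
```

```bash
python3 -m creep '[[[0,0,0,0,0,0,-1],[0,0,0,0,0,0,-1],[0,0,0,0,0,0,-1],[0,0,0,0,0,0,-1],[0,0,0,0,0,0,-1]]]' 45
python3 -m creep '[[[0,0,0,0,0,0,-1],[0,0,0,0,0,0,-1],[0,0,0,0,0,0,-1]]]'
```

```text
clock: 7.7
position: [0.636, -0.1608, 0.0937]
ee_rot: [-2.341, -2.095, 0.0]
force: [-1.5, 0.5, 1.0]
width: 0.094
clock: 8.0
position: [0.6361, -0.1608, 0.0937]
ee_rot: [-2.341, -2.095, 0.0]
force: [-1.1, -0.2, 0.1]
width: 0.094
```

```bash
python3 -m creep '[[[0,0,0.6,0,0,0,-1],[0,0,1.4,0,0,0,-1],[0,0,2.4,0,0,0,-1],[0,0,3.6,0,0,0,-1],[0,0,5,0,0,0,-1]]]'
python3 -m creep '[[[0,0,2,0,0,0,-1],[0,0,4,0,0,0,-1],[0,0,6,0,0,0,-1],[0,0,7,0,0,0,-1],[0,0,7,0,0,0,-1]]]'
python3 - <<'E'
from h import *
a=arm.get_image('scene')[:,:,::-1];b=arm.get_image('side')[:,:,::-1]
A=cv2.resize(a[180:260,310:390],(400,400),interpolation=2);B=cv2.resize(b[100:180,270:350],(400,400),interpolation=2)
cv2.imwrite('pics/z6.png',np.hstack([A,B]))
E
```

```text
clock: 8.5
position: [0.6363, -0.1609, 0.1451]
ee_rot: [2.341, 2.095, 0.0]
force: [0.9, 0.8, -0.7]
width: 0.095
clock: 9.0
position: [0.6371, -0.1612, 0.2159]
ee_rot: [2.339, 2.093, 0.003]
force: [-0.0, 0.1, -1.5]
width: 0.094
```

View pics/z6.png

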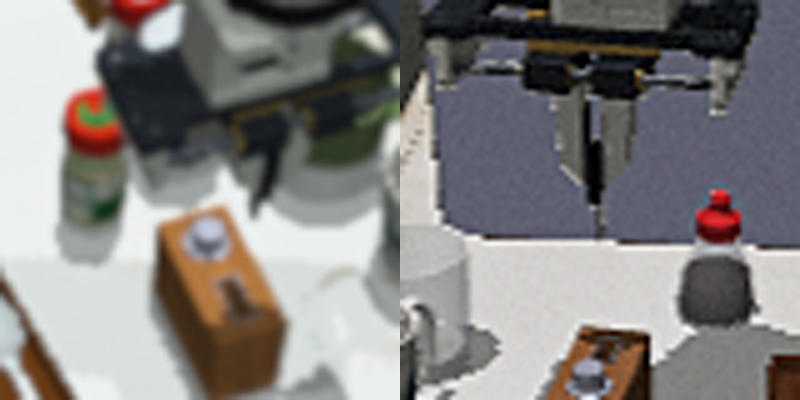

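The key is out in one piece, gripped along its bow. Now I'll carry it towards the lock with a +110° turn.

```bash
python3 -m creep '[[[-0.6,2.4,0.4,0,0,7.3,-1],[-1.2,4.8,0.8,0,0,14.6,-1],[-1.8,7.2,1.2,0,0,22,-1],[-2.4,9.6,1.6,0,0,29.3,-1],[-3,12,2,0,0,36.6,-1]]]'
python3 -m creep '[[[-0.6,2.4,0,0,0,7.3,-1],[-1.2,4.8,0,0,0,14.6,-1],[-1.8,7.2,0,0,0,22,-1],[-2.4,9.6,0,0,0,29.3,-1],[-3,12,0,0,0,36.6,-1]]]'
python3 -m creep '[[[-0.6,2.4,0,0,0,7.3,-1],[-1.2,4.8,0,0,0,14.6,-1],[-1.8,7.2,0,0,0,22,-1],[-2.4,9.6,0,0,0,29.3,-1],[-3,12,0,0,0,36.6,-1]]]'
python3 -m creep '[[[0,0,0,0,0,0,-1],[0,0,0,0,0,0,-1],[0,0,0,0,0,0,-1],[0,0,0,0,0,0,-1]]]'
python3 - <<'E'
from h import *
np.set_printoptions(precision=4,suppress=True)
st=arm.observe();print(st['clock'],st['position'],st['ee_rot'],st['joints'],abs(st['dq']).max())
im=arm.get_image('wrist')[:,:,::-1].copy();cv2.imwrite('pics/w7.png',im)
np.save('st7.npy',np.r_[st['position'],st['ee_rot']])
print(proj('wrist',np.array([.458,.178,.11]),st))
E
```

```text
clock: 9.6
position: [0.6052, -0.0397, 0.2326]
ee_rot: [-1.557, -2.727, 0.002]
force: [-0.0, 0.7, 0.3]
width: 0.092
clock: 10.1
position: [0.5752, 0.0801, 0.2325]
ee_rot: [-0.622, -3.078, 0.001]
force: [0.0, -0.0, -0.9]
width: 0.094
clock: 10.6
position: [0.5452, 0.2, 0.2325]
ee_rot: [0.376, -3.117, 0.001]
force: [0.3, -0.7, -0.4]
width: 0.096
clock: 11.0
position: [0.5465, 0.1978, 0.2334]
ee_rot: [0.364, -3.12, 0.001]
force: [0.4, -0.2, 0.1]
width: 0.094
11.0 [0.5465 0.1978 0.2334] [ 0.3637 -3.12    0.0011] [-0.528   0.3713  0.1207  1.7039 -0.0492  1.07    1.4111] 0.00674516840437147
[323.8271  93.821 ]
```

View pics/w7.png

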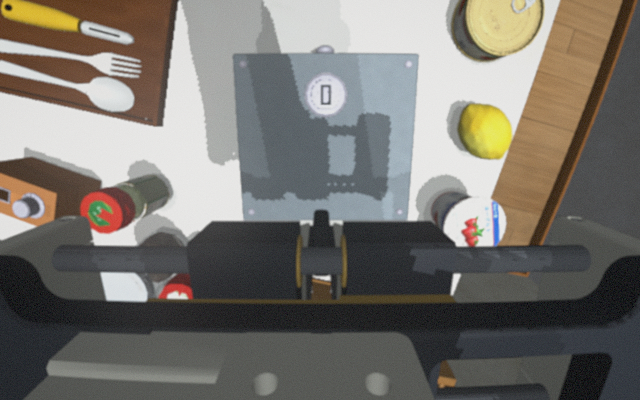

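The lock is in view at about (325,95), the slot nearly upright; the bow shows at (320,220).

```bash
python3 - <<'E'
from h import *
np.set_printoptions(precision=4,suppress=True)
im=cv2.imread('pics/w7.png');s=np.load('st7.npy');st=dict(position=s[:3],ee_rot=s[3:])
z=cv2.resize(im[65:125,295:355],None,fx=10,fy=10,interpolation=cv2.INTER_CUBIC);cv2.imwrite('pics/w7z.png',z)
g=cv2.cvtColor(im,cv2.COLOR_BGR2GRAY)
m=(g[70:120,300:352]>150).astype(np.uint8);c=max(cv2.findContours(m,0,2)[0],key=cv2.contourArea);el=cv2.fitEllipse(c);print(el)
u,v=el[0][0]+300,el[0][1]+70
print('lock',u,v,onz('wrist',u,v,.110,st))
m=(g[82:110,316:336]<110).astype(np.uint8);n,l,S,ce=cv2.connectedComponentsWithStats(m);print(S,ce+[316,82])
E=[onz('wrist',*q,.105,st) for q in [(234,55),(418,55),(409,220),(244,220)]];E=np.array(E)
print(E); 
for a,b in((1,2),(0,3)): d=E[b]-E[a];print(np.degrees(np.arctan2(d[1],d[0])),np.linalg.norm(d))
d=E[1]-E[0];print(np.degrees(np.arctan2(-d[0],d[1])) ,np.linalg.norm(d))
print('tool',R.from_rotvec(st['ee_rot']).as_matrix())
A=R.from_rotvec(st['ee_rot']).as_matrix();print(np.degrees(np.arctan2(A[1,0],A[0,0])))
E
```

```text
((30.312835693359375, 24.858551025390625), (48.973690032958984, 53.677146911621094), 108.09134674072266)
lock 330.3128356933594 94.85855102539062 [0.4575 0.1836 0.11  ]
[[  0   0  20  28 552]
 [  6   4   1   1   1]
 [ 11  19   3   3   5]
 [  6  21   2   1   2]] [[325.4909  95.4275]
 [322.      86.    ]
 [328.4    102.4   ]
 [322.5    103.    ]]
[[0.4437 0.0955 0.105 ]
 [0.4074 0.249  0.105 ]
 [0.5516 0.2854 0.105 ]
 [0.5884 0.1295 0.105 ]]
14.159744858287045 0.148669891243715
13.199333006746304 0.14860085228949643
13.306809116561237 0.1577049012823272
tool [[-0.9732 -0.23   -0.0004]
 [-0.23    0.9732 -0.0007]
 [ 0.0005 -0.0006 -1.    ]]
-166.70274121361058
```

View pics/w7z.png

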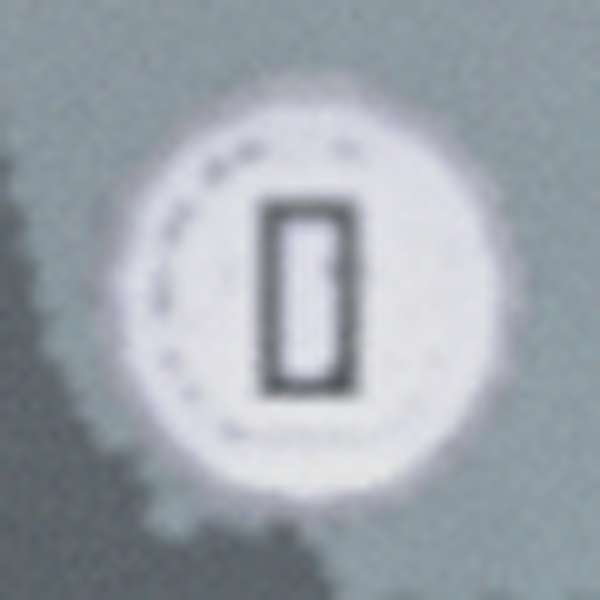

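```bash
python3 - <<'E'
from h import *
np.set_printoptions(precision=4,suppress=True)
s=np.load('st7.npy');st=dict(position=s[:3],ee_rot=s[3:])
L=onz('wrist',325.35,94.15,.110,st);print(L)
E=np.array([[0.4437,0.0955],[.4074,.249],[.5516,.2854],[.5884,.1295]]);c=E.mean(0);print('from box',c-.04*np.array([np.cos(np.radians(13.5)),np.sin(np.radians(13.5))]))
print((L-arm.observe()['position'])*100)
E
```

```text
[0.458  0.1793 0.11  ]
from box [0.4589 0.1805]
[ -8.8503  -1.8702 -12.3551]
```

```bash
python3 -m creep '[[[-3,-0.6,-1,0,0,0.1,-1],[-6,-1.2,-2.5,0,0,0.2,-1],[-8.8,-1.8,-4,0,0,0.2,-1],[-8.8,-1.8,-5,0,0,0.2,-1],[-8.8,-1.8,-5.2,0,0,0.2,-1]]]'
python3 -m creep '[[[0,0,0,0,0,0,-1],[0,0,0,0,0,0,-1],[0,0,0,0,0,0,-1]]]'
python3 - <<'E'
from h import *
np.set_printoptions(precision=4,suppress=True)
st=arm.observe();print(st['position'])
a=arm.get_image('scene')[:,:,::-1];b=arm.get_image('side')[:,:,::-1]
A=cv2.resize(a[140:200,230:290],(400,400),interpolation=2);B=cv2.resize(b[190:250,335:395],(400,400),interpolation=2)
cv2.imwrite('pics/z8.png',np.hstack([A,B]))
t=np.array([st['position'][0],st['position'][1],.120])
print((proj('scene',t)-[230,140])*400/60,(proj('side',t)-[335,190])*400/60+[400,0])
t=np.array([.458,.1795,.11]);print((proj('scene',t)-[230,140])*400/60,(proj('side',t)-[335,190])*400/60+[400,0])
E
```

```text
clock: 11.55
position: [0.4579, 0.1806, 0.1812]
ee_rot: [0.372, -3.119, 0.001]
force: [0.1, 0.9, 0.1]
width: 0.095
clock: 11.85
position: [0.4593, 0.1813, 0.1822]
ee_rot: [-0.373, 3.118, 0.0]
force: [-0.1, -0.0, -0.3]
width: 0.095
[0.4593 0.1813 0.1822]
[212.9013 237.4701] [590.63   263.2896]
[213.5967 254.1965] [592.734  280.9256]
```

View pics/z8.png

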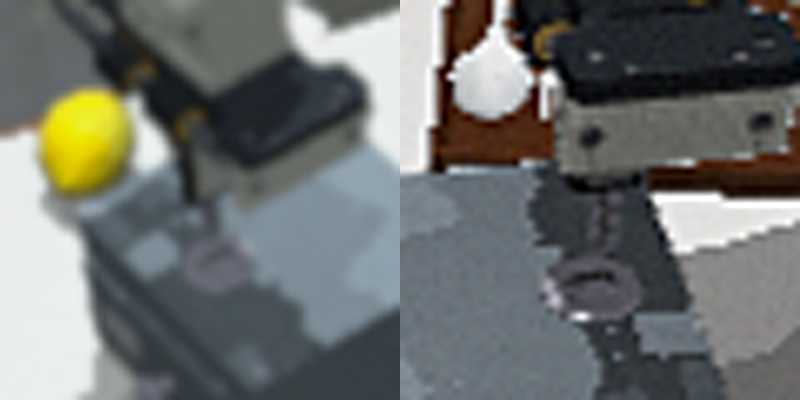

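```bash
python3 - <<'E'
from h import *
a=arm.get_image('scene')[:,:,::-1];b=arm.get_image('side')[:,:,::-1]
cv2.imwrite('pics/s9.png',a);cv2.imwrite('pics/d9.png',b)
f=lambda im,x,y:cv2.resize(cv2.convertScaleAbs(np.ascontiguousarray(im[y:y+26,x:x+26]),alpha=1.8),(400,400),interpolation=cv2.INTER_NEAREST)
cv2.imwrite('pics/z9.png',np.hstack([f(a,248,162),f(b,352,212)]))
E
```

```text
(no output)
```

View pics/z9.png

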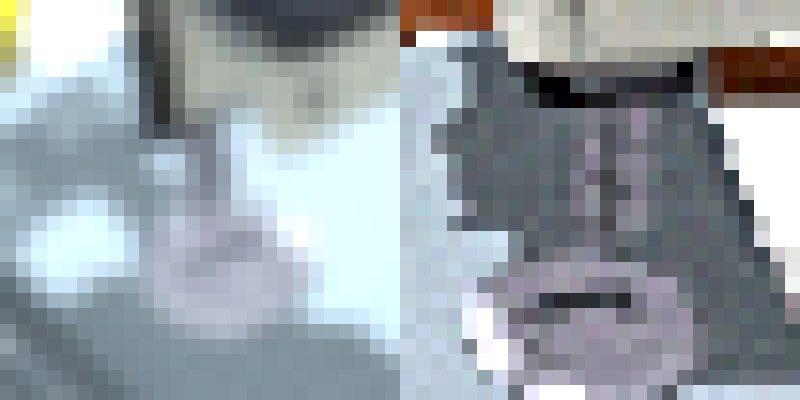

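```bash
python3 - <<'E'
from h import *
np.set_printoptions(precision=4,suppress=True)
k=26/400
S=lambda x,y:ray('scene',248+x*k-.5,162+y*k-.5); D=lambda x,y:ray('side',352+(x-400)*k-.5,212+y*k-.5)
print('tip',tri(S(208,215),D(617,232)))
print('slot',tri(S(224,262),D(587,305)))
print('disc',tri(S(224,268),D(584,325)))
d0=onz('side',352+(617-400)*k-.5,212+150*k-.5,.13);print('blademid side z.13',d0)
print('slot side',onz('side',352+(587-400)*k-.5,212+305*k-.5,.11))
st=arm.observe();print(st['position'])
im=arm.get_image('wrist')[:,:,::-1];cv2.imwrite('pics/w10.png',im)
cv2.imwrite('pics/w10z.png',cv2.resize(im[150:320,230:420],None,fx=3.5,fy=3.5,interpolation=2))
E
```

```text
tip (array([0.4548, 0.1774, 0.1264]), [np.float64(0.00010807802646566239), np.float64(0.00010807802646567895)])
slot (array([0.458 , 0.1773, 0.1105]), [np.float64(0.0007323316607863404), np.float64(0.0007323316607864295)])
disc (array([0.4582, 0.1785, 0.1073]), [np.float64(0.0007780314871833829), np.float64(0.0007780314871834917)])
blademid side z.13 [0.4551 0.1612 0.13  ]
slot side [0.4587 0.1765 0.11  ]
[0.4585 0.1812 0.1819]
```

View pics/w10z.png

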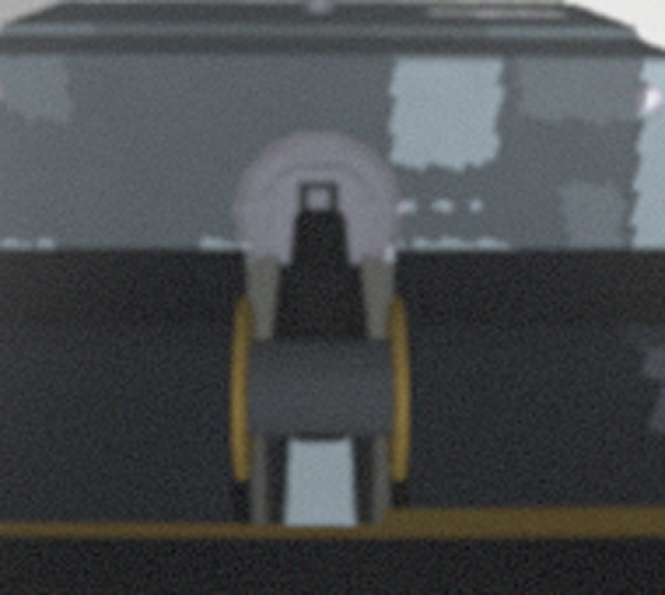

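The slot and the bow line up sideways (both at x≈319 in the zoomed wrist picture). The bow seems shifted forward along its width, so I'll measure that shift.

```bash
python3 - <<'E'
from h import *
np.set_printoptions(precision=4,suppress=True)
st=arm.observe();A=R.from_rotvec(st['ee_rot']).as_matrix()
q=lambda x,y:(230+x/3.5-.5+.14,150+y/3.5-.36)
for z in (.150,.154,.158):
  L=onz('wrist',*q(293,208),z,st);Rr=onz('wrist',*q(347,208),z,st)
  print(z,A.T@(L-st['position'])*1000,A.T@(Rr-st['position'])*1000,np.linalg.norm(L-Rr)*1000)
s0=onz('wrist',*q(319,185),.11,st);print('slot far edge tool mm',A.T@(s0-st['position'])*1000)
E
```

```text
0.15 [14.8723 -5.975  31.8366] [14.8697  3.517  31.8375] 9.491995954207251
0.154 [16.0689 -5.8634 27.8364] [16.0664  3.41   27.8372] 9.273324891923105
0.158 [17.2655 -5.7518 23.8361] [17.2631  3.3029 23.837 ] 9.054653829638985
slot far edge tool mm [ 8.0632 -1.4646 71.8384]
```

```bash
python3 -m creep '[[[0.25,0,-0.3,0,0,0,-1],[0.25,0,-0.8,0,0,0,-1],[0.25,0,-1.2,0,0,0,-1],[0.25,0,-1.2,0,0,0,-1],[0.25,0,-1.2,0,0,0,-1]]]' 50
python3 - <<'E'
from h import *
print(arm.observe()['position'])
a=arm.get_image('scene')[:,:,::-1];b=arm.get_image('side')[:,:,::-1]
f=lambda im,x,y:cv2.resize(cv2.convertScaleAbs(np.ascontiguousarray(im[y:y+26,x:x+26]),alpha=1.8),(400,400),interpolation=cv2.INTER_NEAREST)
cv2.imwrite('pics/z11.png',np.hstack([f(a,248,162),f(b,352,212)]))
E
```

```text
clock: 12.6
position: [0.4606, 0.1811, 0.1695]
ee_rot: [0.373, -3.119, 0.0]
force: [-0.7, 0.6, -1.2]
width: 0.091
[0.46055243 0.18110593 0.16949638]
```

View pics/z11.png

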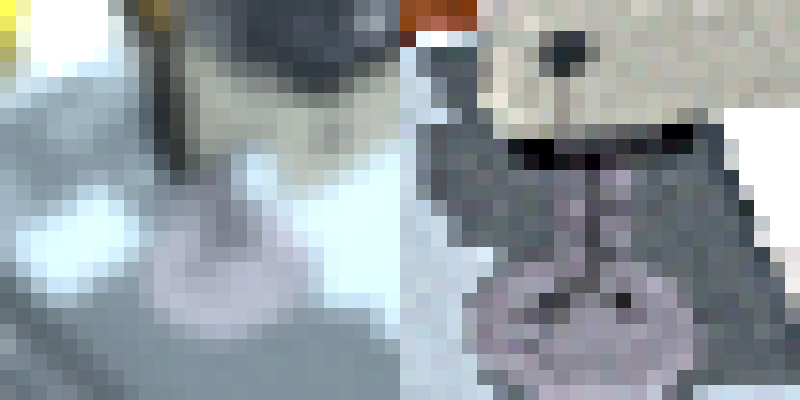

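The blade tip is over the slot (side view: tip about 590, slot about 587). Lowering carefully.

```bash
python3 -m creep '[[[0.05,0,-0.2,0,0,0,-1],[0.05,0,-0.4,0,0,0,-1],[0.05,0,-0.6,0,0,0,-1],[0.05,0,-0.7,0,0,0,-1]]]'
python3 -m creep '[[[0,0,-0.2,0,0,0,-1],[0,0,-0.3,0,0,0,-1],[0,0,-0.3,0,0,0,-1]]]'
```

```text
clock: 13.1
position: [0.4611, 0.1811, 0.1625]
ee_rot: [0.373, -3.119, 0.0]
force: [-0.4, 0.6, -1.1]
width: 0.099
clock: 13.4
position: [0.461, 0.1811, 0.1595]
ee_rot: [0.373, -3.119, 0.0]
force: [-0.1, 0.6, -0.1]
width: 0.096
```

No contact force 7–10 mm into the slot. From here I'll push lightly while rocking along the box's x.

```bash
python3 -m creep '[[[0.15,0.03,-0.1,0,0,0,-1],[-0.15,-0.03,-0.2,0,0,0,-1],[0.15,0.03,-0.3,0,0,0,-1],[-0.15,-0.03,-0.4,0,0,0,-1],[0,0,-0.4,0,0,0,-1]]]'
python3 -m creep '[[[0.15,0.03,-0.1,0,0,0,-1],[-0.15,-0.03,-0.2,0,0,0,-1],[0.15,0.03,-0.2,0,0,0,-1],[-0.15,-0.03,-0.3,0,0,0,-1],[0,0,-0.3,0,0,0,-1]]]'
```

```text
clock: 13.9
position: [0.4607, 0.181, 0.1555]
ee_rot: [0.373, -3.118, 0.0]
force: [-3.2, -0.7, 1.8]
width: 0.098
clock: 14.4
position: [0.4609, 0.1811, 0.1526]
ee_rot: [0.373, -3.119, 0.0]
force: [-2.7, -0.7, 1.3]
width: 0.096
```

```bash
python3 -m creep '[[[0.1,0.02,-0.1,0,0,0,-1],[-0.2,-0.04,-0.2,0,0,0,-1],[0.1,0.02,-0.3,0,0,0,-1],[-0.2,-0.04,-0.4,0,0,0,-1],[-0.05,-0.01,-0.4,0,0,0,-1]]]'
python3 -m creep '[[[0.15,0.03,-0.1,0,0,0,-1],[-0.15,-0.03,-0.2,0,0,0,-1],[0.15,0.03,-0.3,0,0,0,-1],[-0.15,-0.03,-0.4,0,0,0,-1],[0,0,-0.4,0,0,0,-1]]]'
python3 - <<'E'
from h import *
print(arm.observe()['position'])
a=arm.get_image('scene')[:,:,::-1];b=arm.get_image('side')[:,:,::-1]
f=lambda im,x,y:cv2.resize(cv2.convertScaleAbs(np.ascontiguousarray(im[y:y+26,x:x+26]),alpha=1.8),(400,400),interpolation=cv2.INTER_NEAREST)
cv2.imwrite('pics/z12.png',np.hstack([f(a,248,162),f(b,352,212)]))
E
```

```text
clock: 14.9
position: [0.4606, 0.181, 0.1487]
ee_rot: [-0.373, 3.119, 0.0]
force: [-3.0, -0.7, 1.6]
width: 0.091
clock: 15.4
position: [0.4613, 0.1812, 0.1452]
ee_rot: [-0.373, 3.118, 0.001]
force: [-2.2, -0.6, 7.4]
width: 0.096
[0.46129608 0.18121486 0.14521968]
```

View pics/z12.png

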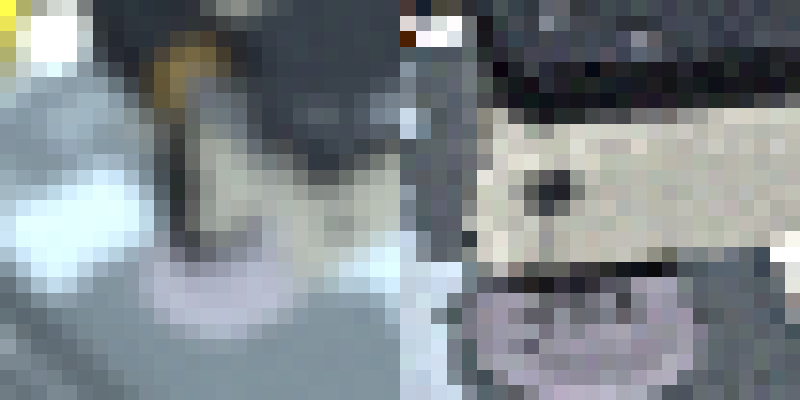

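The key is sinking in. At about 21 mm depth the force is 7 N, so this is the second wafer; more rocking.

```bash
python3 -m creep '[[[0.15,0.03,0,0,0,0,-1],[-0.2,-0.04,0,0,0,0,-1],[0.15,0.03,-0.1,0,0,0,-1],[-0.2,-0.04,-0.1,0,0,0,-1],[0,0,-0.1,0,0,0,-1]]]'
python3 -m creep '[[[0.15,0.03,-0.1,0,0,0,-1],[-0.2,-0.04,-0.1,0,0,0,-1],[0.15,0.03,-0.2,0,0,0,-1],[-0.2,-0.04,-0.2,0,0,0,-1],[0,0,-0.2,0,0,0,-1]]]'
```

```text
clock: 16.0
position: [0.4603, 0.1809, 0.1436]
ee_rot: [0.373, -3.119, 0.0]
force: [-1.8, 0.6, 2.1]
width: 0.095
clock: 16.5
position: [0.4604, 0.181, 0.1417]
ee_rot: [0.373, -3.119, -0.0]
force: [-3.2, -0.5, 3.2]
width: 0.092
```

Freed. Now on to the seat (expected TCP z about 0.134–0.138), watching for the force to rise.

```bash
python3 -m creep '[[[0.1,0.02,-0.1,0,0,0,-1],[-0.15,-0.03,-0.2,0,0,0,-1],[0.1,0.02,-0.3,0,0,0,-1],[-0.15,-0.03,-0.3,0,0,0,-1],[0,0,-0.3,0,0,0,-1]]]'
python3 -m creep '[[[0.1,0.02,-0.1,0,0,0,-1],[-0.15,-0.03,-0.2,0,0,0,-1],[0.1,0.02,-0.2,0,0,0,-1],[-0.1,-0.03,-0.3,0,0,0,-1],[0,0,-0.3,0,0,0,-1]]]'
```

```text
clock: 17.0
position: [0.4605, 0.181, 0.1386]
ee_rot: [0.374, -3.119, -0.0]
force: [-2.6, 0.4, 2.2]
width: 0.091
clock: 17.5
position: [0.4608, 0.1811, 0.1368]
ee_rot: [-0.373, 3.119, 0.001]
force: [-7.5, -2.9, 19.4]
width: 0.095
```

```bash
python3 -m creep '[[[0.15,0.03,0,0,0,0,-1],[-0.2,-0.04,0,0,0,0,-1],[0.15,0.03,0,0,0,0,-1],[-0.2,-0.04,0,0,0,0,-1],[0,0,0,0,0,0,-1]]]'
python3 - <<'E'
from h import *
print(arm.observe()['position'])
a=arm.get_image('scene')[:,:,::-1];b=arm.get_image('side')[:,:,::-1];c=arm.get_image('wrist')[:,:,::-1]
f=lambda im,x,y:cv2.resize(cv2.convertScaleAbs(np.ascontiguousarray(im[y:y+26,x:x+26]),alpha=1.8),(400,400),interpolation=cv2.INTER_NEAREST)
cv2.imwrite('pics/z13.png',np.hstack([f(a,248,162),f(b,352,212)]))
cv2.imwrite('pics/w13z.png',cv2.resize(c[150:320,230:420],None,fx=3.5,fy=3.5,interpolation=2))
E
```

```text
clock: 18.0
position: [0.4608, 0.1813, 0.1367]
ee_rot: [-0.373, 3.118, 0.001]
force: [-9.0, -2.2, 19.7]
width: 0.095
[0.46078079 0.18131183 0.13674654]
```

View pics/z13.png

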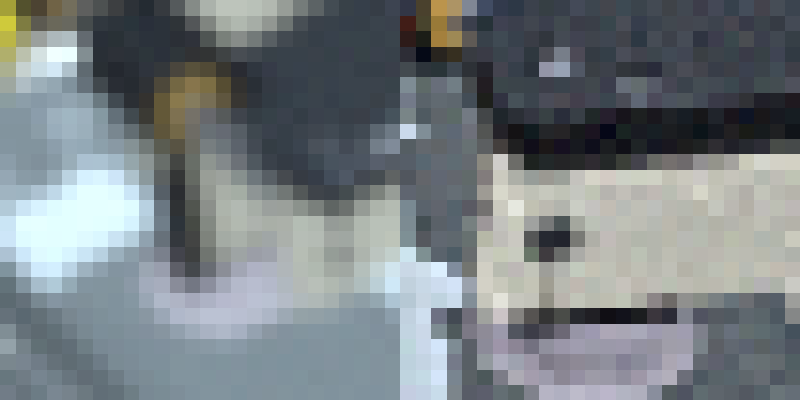

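View pics/w13z.png

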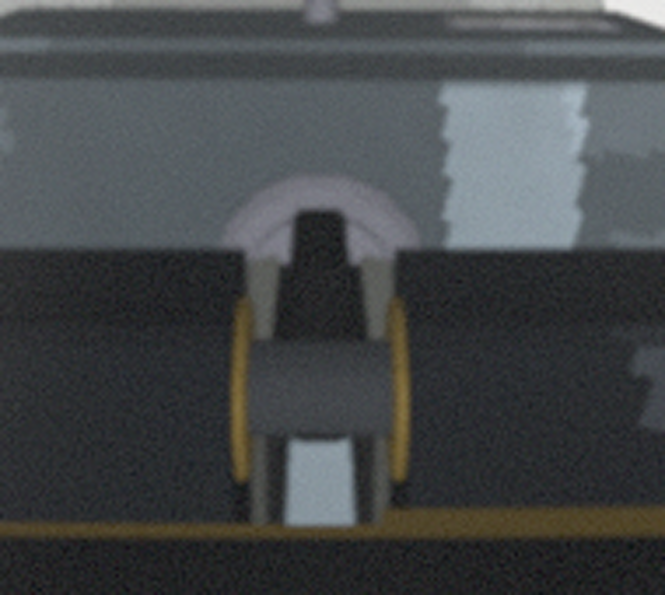

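It looks seated: bow on the plug face, a steady 19 N, and rocking changes nothing. I'll start turning clockwise. The key sits about 2.8 mm off the TCP, so I'll shift the TCP to keep the key on the lock axis.

```bash
python3 -m creep '[[[-0.01,-0.02,0.02,0,0,-4,-1],[-0.02,-0.04,0.03,0,0,-8,-1],[-0.03,-0.06,0.03,0,0,-12,-1],[-0.03,-0.08,0.03,0,0,-16,-1],[-0.03,-0.08,0.03,0,0,-16,-1]]]' 60
python3 - <<'E'
from cell import arm
s=arm.observe();print(s['ft_torque'],s['force'],s['joints'])
E
```

```text
clock: 18.65
position: [0.4609, 0.1809, 0.137]
ee_rot: [0.068, 3.139, 0.002]
force: [-2.1, 0.1, 12.6]
width: 0.093
[0.0125862  0.84471029 0.02010333] [-2.07055864  0.13980597 12.61085304] [-0.60656748  0.3505396   0.15946922  2.02417032 -0.07896398  0.77073954
  1.12757504]
```

```bash
python3 -m creep '[[[0,-0.02,0,0,0,-5,-1],[-0.01,-0.05,0,0,0,-10,-1],[-0.01,-0.07,0,0,0,-16,-1],[-0.02,-0.1,0,0,0,-22,-1],[-0.03,-0.11,0,0,0,-24,-1]]]'
python3 - <<'E'
from cell import arm
s=arm.observe();print(s['ft_torque'],s['joints'][6])
E
```

```text
clock: 19.15
position: [0.4607, 0.18, 0.137]
ee_rot: [0.721, 3.056, 0.003]
force: [-2.4, 1.3, 12.0]
width: 0.093
[0.18081886 0.72087226 0.10612819] 0.7631932325899202
```

```bash
python3 -m creep '[[[-0.01,-0.02,0,0,0,-6,-1],[-0.03,-0.04,0,0,0,-12,-1],[-0.05,-0.07,0,0,0,-18,-1],[-0.07,-0.09,0,0,0,-24,-1],[-0.07,-0.09,0,0,0,-24,-1]]]'
python3 - <<'E'
from h import *
s=arm.observe();print(s['ft_torque'],s['joints'][6])
b=arm.get_image('side')[:,:,::-1];c=arm.get_image('wrist')[:,:,::-1]
A=cv2.resize(b[180:300,300:420],(480,480),interpolation=2)
cv2.imwrite('pics/z14.png',A)
cv2.imwrite('pics/w14z.png',cv2.resize(c[100:320,200:450],None,fx=2.5,fy=2.5,interpolation=2))
E
```

```text
clock: 19.65
position: [0.4602, 0.1793, 0.137]
ee_rot: [1.34, 2.84, 0.004]
force: [-2.0, 2.1, 11.7]
width: 0.094
[0.23830728 0.63063726 0.07322637] 0.40225521310026063
```

View pics/w14z.png

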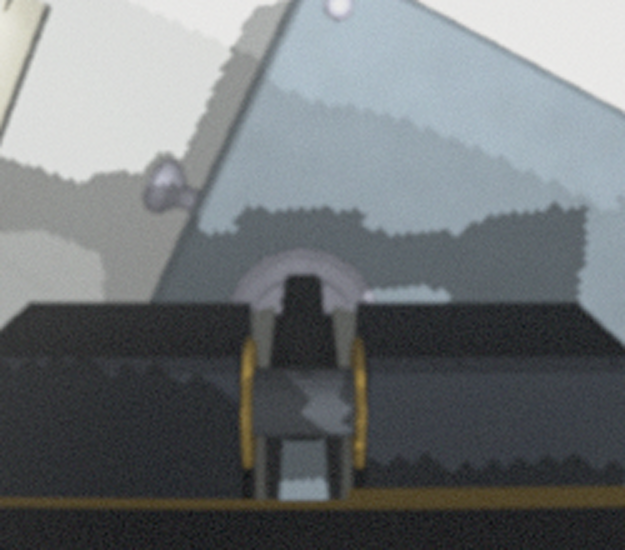

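View pics/z14.png

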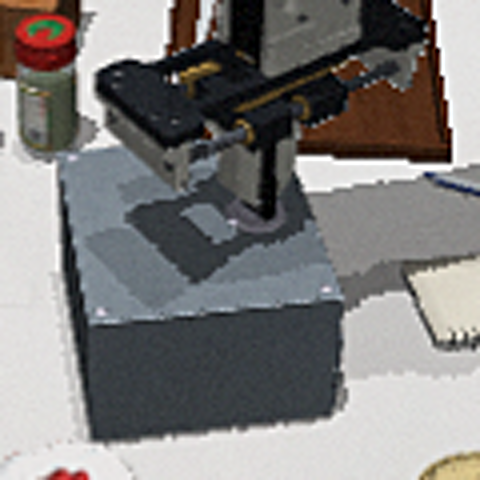

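The key turns with the hand and isn't slipping. The drawer is still shut, as expected at this angle. Continuing to the stop.

```bash
python3 -m creep '[[[-0.02,-0.02,0,0,0,-6,-1],[-0.05,-0.03,0,0,0,-12,-1],[-0.08,-0.04,0,0,0,-18,-1],[-0.1,-0.05,0,0,0,-24,-1],[-0.1,-0.05,0,0,0,-24,-1]]]'
python3 - <<'E'
from h import *
s=arm.observe();print(s['ft_torque'],s['joints'][6])
E
python3 -m creep '[[[-0.02,0,0,0,0,-3,-1],[-0.03,-0.01,0,0,0,-5,-1],[-0.03,-0.01,0,0,0,-7,-1],[-0.03,-0.01,0,0,0,-7,-1]]]'
python3 - <<'E'
from h import *
s=arm.observe();print(s['ft_torque'],s['joints'][6])
a=arm.get_image('scene')[:,:,::-1];b=arm.get_image('side')[:,:,::-1];c=arm.get_image('wrist')[:,:,::-1]
A=cv2.resize(b[180:300,300:420],(400,400),interpolation=2)
B=cv2.resize(a[140:230,210:300],(400,400),interpolation=2)
cv2.imwrite('pics/z15.png',np.hstack([B,A]))
cv2.imwrite('pics/w15.png',c)
E
```

```text
clock: 20.25
position: [0.4594, 0.1788, 0.137]
ee_rot: [1.902, 2.5, 0.004]
force: [-2.0, 0.8, 11.7]
width: 0.09
[0.26520302 0.47615523 0.05023327] 0.04420526436736541
clock: 20.65
position: [0.4591, 0.1787, 0.137]
ee_rot: [2.048, 2.382, 0.005]
force: [-2.2, 1.4, 11.2]
width: 0.095
[0.33572959 0.4882059  0.04695269] -0.05708855021698404
```

View pics/w15.png

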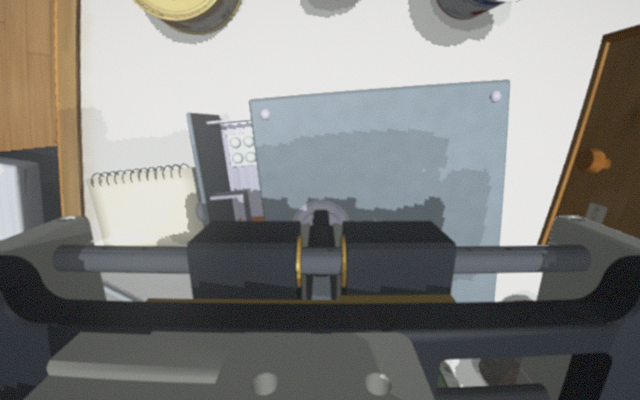

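View pics/z15.png

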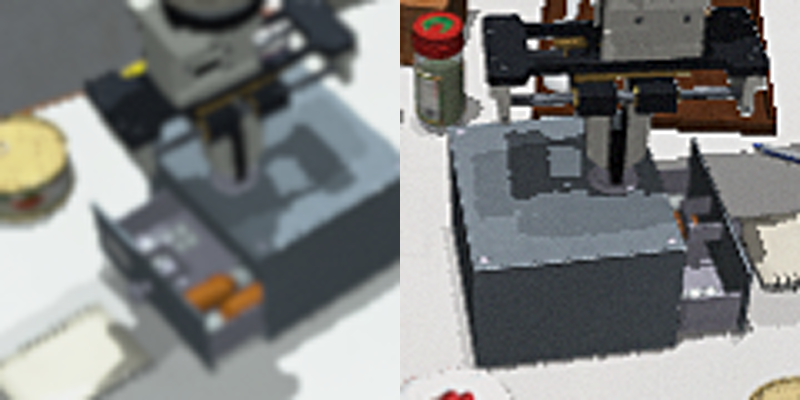

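The drawer is open. Next I'll turn on until the stop shows as a rise in torque.

```bash
python3 -m creep '[[[0,0,0,0,0,-1.5,-1],[-0.01,0,0,0,0,-3,-1],[-0.01,0,0,0,0,-3,-1]]]'
python3 -c "
from cell import arm
s=arm.observe();print(s['ft_torque'],s['joints'][6])"
```

```text
clock: 21.1
position: [0.459, 0.1787, 0.137]
ee_rot: [2.109, 2.328, 0.005]
force: [-1.8, 0.7, 12.2]
width: 0.095
[0.2352188  0.46725826 0.20429567] -0.10088697879311641
```

Torque jumped to 0.20 Nm at a hand turn of 97.7° (1.7 rad), which is the stop. I'll hold, then check before handing in.

```bash
python3 -m creep '[[[0,0,0,0,0,0,-1],[0,0,0,0,0,0,-1],[0,0,0,0,0,0,-1],[0,0,0,0,0,0,-1],[0,0,0,0,0,0,-1]]]'
python3 -m creep '[[[0,0,0,0,0,0,-1],[0,0,0,0,0,0,-1],[0,0,0,0,0,0,-1],[0,0,0,0,0,0,-1],[0,0,0,0,0,0,-1]]]'
python3 - <<'E'
from h import *
s=arm.observe();print(s['ft_torque'],s['force'],s['joints'][6],abs(s['dq']).max())
b=arm.get_image('side')[:,:,::-1]
cv2.imwrite('pics/d16.png',b)
a=arm.get_image('scene')[:,:,::-1];cv2.imwrite('pics/s16z.png',cv2.resize(a[130:270,180:400],None,fx=3.6,fy=3.6))
E
```

```text
clock: 21.6
position: [0.459, 0.1787, 0.137]
ee_rot: [2.108, 2.329, 0.005]
force: [-1.6, 1.3, 12.1]
width: 0.1
clock: 22.1
position: [0.4591, 0.1787, 0.1371]
ee_rot: [2.108, 2.329, 0.005]
force: [-1.8, 2.5, 11.6]
width: 0.092
[0.28503772 0.43707501 0.23301207] [-1.83860453  2.53537915 11.6175447 ] -0.10011814288023968 0.0016888506020214648
```

View pics/s16z.png

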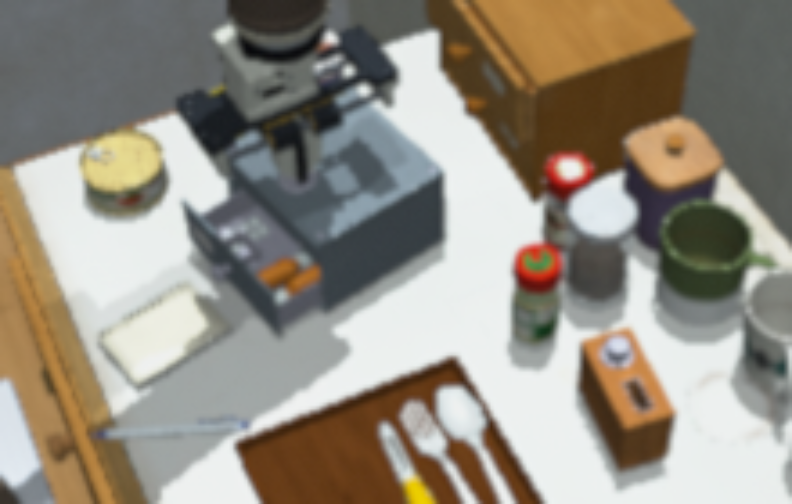

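View pics/d16.png

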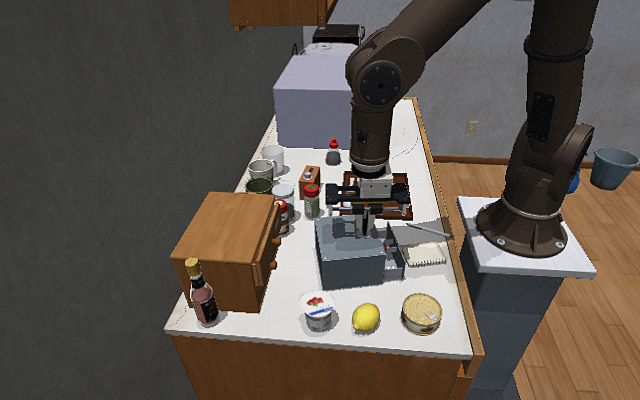

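The drawer is fully out, the key is held at its stop with steady torque, and the other things stand where they did. Handing in.

```bash
python3 -c "
from cell import arm
print(arm.sign_off())"
```

```text
the job is handed in; nothing more can be done
None
```

The key is home in the lock, turned clockwise to its stop and still gripped. The drawer sprang open, and I handed in at about 22 s.

- **Ejector and key:** I pressed the ejector to its stop (23 N). The key came up about 24 mm, and I drew it out by the bow.
- **Insertion:** I rocked the key along the box's x while pushing. It met about 7 N at the second wafer, then seated, steady at about 19 N.
- **Turn:** The hand turned about 98° (1.7 rad). Torque then rose from about 0.05 to 0.20–0.23 Nm, which I took as the stop, and it stayed there for a further second.
- **Last pictures:** The drawer is out and the dock is empty. The jars, cup and lemon look to be where they stood at the start. I checked them by eye only, and the coffee jar and one spice jar are partly hidden in the side view.

Two checks disagreed. The wrist and side pictures put the key 2 to 4 mm off-centre in the jaws, and I corrected for about 2.5 mm before inserting. They also put the key 3 to 4 mm higher in the grip than first reckoned, but the contact height came out about 1 mm from the first figure. I took the key as fully home from the force, the pictures and the plug turning. The bolt can't be seen, so that it is up is inferred from the open drawer and the turn.

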